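Free the dust extractor's filter collar with the pin spanner

TASK

The nail-dust extractor's filter is due for a change. Take the pin spanner that fits the round lock collar on top of the extractor (the longer of the two), set both its prongs fully down into the collar's two holes, and turn the collar anticlockwise, seen from above, until it stops. Leave the spanner standing seated in the holes, and leave the shorter spanner in its rest.

Things in the scene. Friction and masses are not known exactly. Their poses are not given: they have to be found in the camera images.
- long_spanner: steel two-pin spanner, upright on a black rest: bar 110 (x) x 22 (y) x 10 mm, underside at z = 16 mm; on its middle an upright grip plate 44 (x) x 14 (y) mm, z 26 to 71; below it two prongs, 8 mm diameter, 16 mm long, 70 mm apart along x. Origin midway between the prong tips, z up. About 160 g. It fits the collar. The rest bears the bar's two ends; lift straight up.
- short_spanner: steel two-pin spanner, upright on a black rest: bar 76 (x) x 22 (y) x 10 mm, underside at z = 16 mm; on its middle an upright grip plate 44 (x) x 14 (y) mm, z 26 to 71; below it two prongs, 8 mm diameter, 16 mm long, 36 mm apart along x. Origin midway between the prong tips, z up. Too narrow for the collar. The two rests may swap places.
- lock_collar (a joint): angle of the lock collar about its vertical axis, rad: 0 locked, growing anticlockwise seen from above, hard stop at 1.05 (free). It starts between 0 and 0.3, turns against about 0.15 N m of friction and stays where it is left.
- collar_centre (a point): centre of the top face of the lock collar: a grey ring 136 mm across, top 92 mm above the table, on the fixed white extractor box (260 x 240 x 70 mm). A 40 mm wide crossbar flush with the ring carries the two holes. Axes turn with the collar: x along the crossbar through both holes, z up; the ring's small outward tab is on its -x side.
- hole_a (a point): centre of the mouth of one hole (20 mm in diameter, 18 mm deep) in the crossbar, 35 mm from the collar's centre on its +x side, level with the collar's top. Either prong may go in either hole.
- hole_b (a point): the same for the other hole, on the -x side. Fully in, the spanner's bar lies flat on the crossbar. The prongs have about 6 mm of play all round: from centred, the spanner turns about 0.17 rad before the collar follows.
- long_spanner_prong_a (a point): tip of the long spanner's prong on its +x side (35 mm from its origin).
- long_spanner_prong_b (a point): tip of the long spanner's prong on its -x side.
Mind the look-alikes: they are no part of the job. Leave any green or orange look-alike of the long_spanner alone.

How it is judged:
By the outcome, as a careful person would: the job done as asked, in the order asked, and still so for the second after the job is handed in, with the robot touching nothing.
It also fails if it takes over 38 s, if anything falls off the work surface, if the arm or the gripper's body presses on something with over 40 N, if the wrist force passes 120 N, or if a joint passes its speed limit or range.

ROBOT

A 6-joint arm with a two-finger parallel gripper is mounted at the origin on the work surface. World frame = base frame: x ahead of the robot, y to its left, z up, the work surface at z = 0. Lengths are in m, angles in degrees, forces in N, time in s.
With the tool pointing down it reaches from about 0.3 to 0.75 m from the base axis. Payload 8.5 kg.
Tool frame: the origin (TCP) lies at the centre of the arm's flange, where the gripper is bolted on; the fingertips stand 173 mm ahead of it and the grasp point (between the pads) lies env.pinch_z ahead of it (env.pinch_z is the distance from the TCP to the grasp point, in m); z points along the fingers, y is the line along which they close (so a half turn about z gives the same grasp; the last joint's range is limited). The gripper opens to 85 mm and grips with 20 to 120 N. Pads are 22 mm wide; open, the fingers measure 114 mm over their backs; the gripper's body (76 mm by 85 mm) begins 54 mm behind the grasp point. The pads swing forward as they close: fully open they stand 13 mm farther back than shut.
Start: joints at [-81.778, 21.807, 74.336, -0, 83.858, -12.336], TCP at [0.193, -0.515, 0.405] pointing down, gripper open.
Joint ranges: [-178.18, 178.18], [-50.72, 133.34], [12.68, 142.11], [-81.47, 261.47], [9.98, 163.14], [-165.26, 165.26]. Speed limits (degrees/s): [136.94, 136.94, 180, 180, 180, 180].

INTERFACE

Orientations are given as a 3x3 rotation matrix whose columns are the frame's x, y, z axes.
In Python, from rig import env, get_image, job, spotter gives the robot as it stands. The module is installed in compiled form; this text tells all that it offers.
- The arm moves only by the shell command python3 -m creep 'ROWS' [FORCE]. ROWS is text: rows parted by semicolons, each of 7 numbers parted by spaces: the turn, a rotation vector about the tool's x, y, z in units of 8 degrees (1.0 is 8 degrees), then the shift along the tool's x, y, z in units of 30 mm (1.0 is 30 mm), then the finger opening in mm, from 0 to 85.4. A call has 1 to 12 rows; each row is the pose to reach, as a shift and turn from the pose commanded when the call began, along the tool's axes at that moment; what a row does not reach only later rows make up. A row lasts 1/10 s, in which the tool goes at most 50 mm and 8.59 degrees, less where a joint would pass 70% of its speed; a pose out of reach is approached as far as the arm can. A call with a gripper value outside its range is refused whole. The fingers move at their own pace and stop on an object; FORCE is the grip in N (left out, the last holds). Time passes only in rows, so rows that repeat a pose let the fingers close. It gives the time, the measured TCP pose, the force, the opening and the grip force at its end, in the units of the state.
- env.observe(): the state, without advancing time (a new reading comes with each control period).
- get_image(name): name is "side" or "top" or "wrist"; returns a dict with "image" (420x560x3 uint8, blue, green, red), "depth" (420x560 float32, m along the optical axis (not along the pixel's ray), 0 where there is no reading), "intrinsics" (3x3 intrinsics, pixels), "D" ([k1, k2, p1, p2, k3] as OpenCV has them; the pictures are not rectified), "view" (4x4, takes a point from world to camera coordinates). Camera axes: x right, y up, looking along -z (the intrinsics and any distortion apply to the point x, -y, -z); pixel columns grow to the right and rows downward; lengths in m; the calibration is good to about 2 mm. A picture is of the moment at which its call begins.
- job.close_job(): hands the job in; it is judged then, once.
Trained networks look in a picture, given as the dict that the camera call returned (one of the last four; its "shot" number tells which), for a name from the list of things; names that differ only in an ending like _2 or _b are one class to them, and where a whole thing is asked for, a point or a joint stands for the part that bears it (a point fixed in the world has none). Each returns a list of dicts, best first, with "p" (0 to 1); they miss things now and then, are a little off and sometimes report something else, mostly with a low value. They report only what shows in the picture. A call takes as long as a camera call. They do not tell look-alikes from the thing itself.
- spotter.boxes_of(label, picture): "xy" ([column, row] in pixels, amid what is visible of it).
The state is a dict: "time_s": time; "q": joint angles; "qvel": joint speeds; "joint_efforts": joint torques, N m; "position": TCP position; "tool_rot": TCP orientation; "ft_force": force on the tool from outside, world axes, zero at the start; "wrist_torque": the same for the moment, N m; "grip_width": finger opening in m; "gripper_force": force on a finger pad.
Only numpy, scipy, OpenCV 4.12 (cv2) and the standard library are available. Lean on these libraries where they do the work, as an engineer would, in place of code of your own. Each camera call takes 0.05 s, during which the arm holds its last target. There are 200 camera calls.

## Working session

There is one attempt and no reset: what is moved stays moved. The work goes in short steps, Python scripts to look and compute and a shell command to move; the robot and the scene stay as the last step left them, time stands still between calls to the robot, and variables do not carry over. Pictures are saved under pics/ and viewed, at most 10 in all, crops included, and the job is handed in when it is done.

```bash
mkdir -p pics; cat > h.py <<'E'
import numpy as np, cv2
from rig import env, get_image, job, spotter
def world(p,uv,z=None,depth=None):
    """pixel -> world on plane z (or at optical depth)"""
    n=cv2.undistortPoints(np.array([[uv]],float),p["intrinsics"],np.array(p["D"],float))[0,0]
    V=np.array(p["view"]);R=V[:3,:3];c=-R.T@V[:3,3]
    d=R.T@np.array([n[0],-n[1],-1.0])
    s=depth if z is None else (z-c[2])/d[2]
    return c+s*d
def pix(p,X):
    V=np.array(p["view"]);q=V[:3,:3]@np.array(X)+V[:3,3];q=q*[1,-1,-1]
    return cv2.projectPoints(q[None],np.zeros(3),np.zeros(3),p["intrinsics"],np.array(p["D"],float))[0][0,0]
def dep(p,uv,r=1):
    c,w=np.round(uv).astype(int);a=p["depth"][max(w-r,0):w+r+1,max(c-r,0):c+r+1];a=a[a>0]
    return np.median(a) if a.size else 0
def toolshift(dw):
    return np.array(env.observe()["tool_rot"]).T@np.array(dw)*1000/30
E
cat > a.py <<'E'
from h import *
np.set_printoptions(precision=4,suppress=True)
o=env.observe();print(o["time_s"],o["position"],o["tool_rot"],env.pinch_z)
for n in ["top","side","wrist"]:
    p=get_image(n);cv2.imwrite(f"pics/{n}0.png",p["image"])
    V=np.array(p["view"]);print(n,"cam",-V[:3,:3].T@V[:3,3])
    for l in ["long_spanner","short_spanner","lock_collar","collar_centre","hole_a","long_spanner_prong_a"]:
        for b in spotter.boxes_of(l,p)[:4]:
            print(" ",l,np.round(b["xy"]),round(b["p"],2),world(p,b["xy"],depth=dep(p,b["xy"])))
E
python3 a.py
```

```text
0.0 [ 0.1931 -0.5149  0.4041] [[ 0.9363  0.3512 -0.0002]
 [ 0.3512 -0.9363  0.0014]
 [ 0.0003 -0.0014 -1.    ]] 0.1547
top cam [ 0.2253 -0.0541  1.3872]
  long_spanner [311. 178.] 0.89 [ 0.5188 -0.1412  0.0749]
  long_spanner [423. 260.] 0.6 [ 0.3168 -0.4256  0.0702]
  short_spanner [380. 200.] 0.63 [ 0.4718 -0.3241  0.0421]
  lock_collar [194. 174.] 0.77 [0.5192 0.1562 0.0934]
  collar_centre [192. 175.] 0.75 [0.5159 0.1616 0.0936]
  hole_a [191. 173.] 0.97 [0.5224 0.1622 0.0934]
  long_spanner_prong_a [424. 260.] 0.92 [ 0.3165 -0.4283  0.072 ]
  long_spanner_prong_a [309. 179.] 0.64 [ 0.5161 -0.1358  0.0797]
  long_spanner_prong_a [191. 174.] 0.36 [0.5184 0.1627 0.0939]
side cam [-0.3357 -0.816   0.9922]
  long_spanner [365. 320.] 0.9 [ 0.3021 -0.4433  0.0645]
  lock_collar [250. 159.] 0.82 [0.4922 0.1229 0.09  ]
  collar_centre [251. 155.] 0.83 [0.5169 0.1471 0.0782]
  hole_a [250. 159.] 0.62 [0.4915 0.123  0.0896]
  long_spanner_prong_a [364. 322.] 0.85 [ 0.3052 -0.4415  0.0542]
  long_spanner_prong_a [291. 314.] 0.61 [ 0.2099 -0.3184  0.0512]
  long_spanner_prong_a [248. 160.] 0.34 [0.4832 0.12   0.0928]
wrist cam [ 0.2577 -0.4898  0.372 ]
  long_spanner [247.  46.] 0.91 [ 0.3115 -0.4371  0.0692]
  long_spanner [114.  82.] 0.73 [ 0.235  -0.3125  0.0417]
  long_spanner_prong_a [250.  48.] 0.97 [ 0.3112 -0.4402  0.0689]
  long_spanner_prong_a [111.  86.] 0.76 [ 0.2311 -0.3139  0.0476]
```

View pics/top0.png

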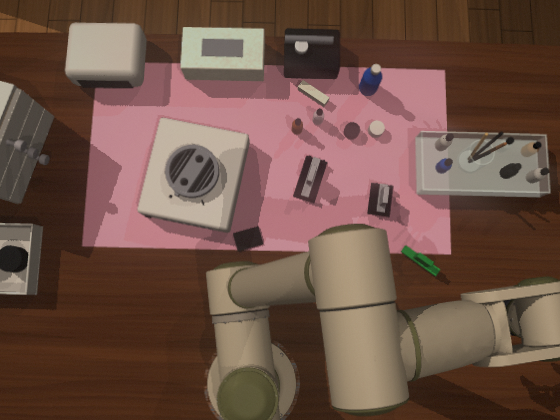

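View pics/wrist0.png

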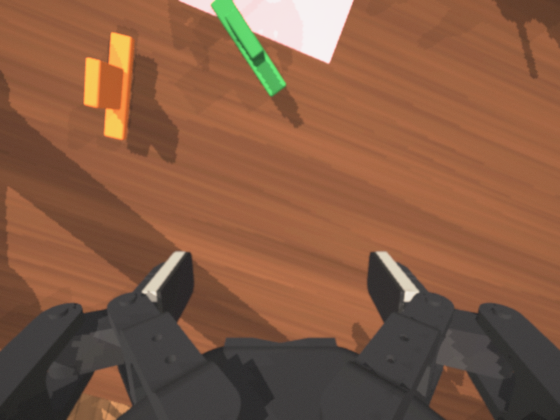

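Top: the grey long spanner on its rest is at (311,178), the short one at (380,200), the collar at (192,172), and a green look-alike at (421,260). Wrist: only the green (250,48) and orange (112,86) look-alikes. Next I move to a view above the long spanner.

```bash
python3 - <<'E'
from h import *
print(toolshift([0.46-.193,-0.12+.515,0.0]))
p=get_image("top");im=p["image"]
a=cv2.resize(im[140:215,280:355],(400,400),interpolation=cv2.INTER_CUBIC)
b=cv2.resize(im[135:210,155:230],(400,400),interpolation=cv2.INTER_CUBIC)
cv2.imwrite("pics/crop1.png",np.hstack([a,b]))
E
```

```text
[ 1.29566518e+01 -9.20305847e+00 -2.63171438e-04]
```

View pics/crop1.png

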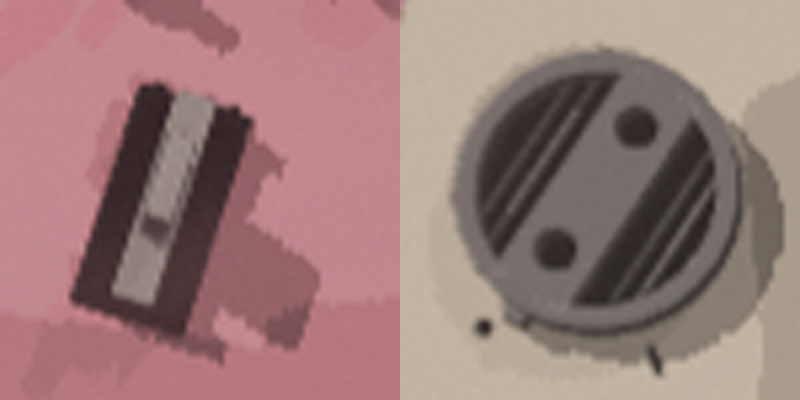

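The bar runs (135,300)–(195,95) in the crop, so its yaw is about -16°. The collar holes are at (635,127) and (555,250), yaw about -33°, with the tab at the lower left (-x side).

```bash
python3 -m creep '0 0 4.6 12.96 -9.2 0 60; 0 0 4.6 12.96 -9.2 0 60; 0 0 4.6 12.96 -9.2 0 60; 0 0 4.6 12.96 -9.2 0 60; 0 0 4.6 12.96 -9.2 0 60; 0 0 4.6 12.96 -9.2 0 60; 0 0 4.6 12.96 -9.2 0 60; 0 0 4.6 12.96 -9.2 0 60; 0 0 4.6 12.96 -9.2 0 60; 0 0 4.6 12.96 -9.2 0 60; 0 0 4.6 12.96 -9.2 0 60; 0 0 4.6 12.96 -9.2 0 60' 40
sed -i 's/\["top","side","wrist"\]/sys.argv[1].split()/; s/{n}0/{n}{sys.argv[2]}/; 1i import sys' a.py; python3 a.py "side wrist" 1
```

```text
time_s: 2.3
position: [0.4604, -0.1195, 0.4047]
tool_rot: [[0.961, -0.278, -0.0], [-0.278, -0.961, -0.0], [-0.0, 0.0, -1.0]]
ft_force: [0.3, 0.4, -0.0]
grip_width: 0.0605
gripper_force: 0.0
2.3 [ 0.4604 -0.1195  0.4047] [[ 0.9606 -0.278  -0.0002]
 [-0.278  -0.9606 -0.0002]
 [-0.0001  0.0002 -1.    ]] 0.1547
side cam [-0.3357 -0.816   0.9922]
  long_spanner [328. 210.] 0.96 [ 0.5231 -0.1465  0.0499]
  long_spanner [296. 313.] 0.93 [ 0.2279 -0.3151  0.0361]
  long_spanner [364. 323.] 0.61 [ 0.3045 -0.4405  0.0516]
  short_spanner [375. 258.] 0.55 [ 0.4773 -0.3393  0.046 ]
  lock_collar [251. 152.] 0.59 [0.517  0.1456 0.0912]
  collar_centre [254. 151.] 0.84 [0.5249 0.1428 0.0902]
  hole_a [250. 152.] 0.76 [0.5119 0.1476 0.0905]
  long_spanner_prong_a [332. 213.] 0.81 [ 0.5346 -0.1511  0.0364]
  long_spanner_prong_a [290. 311.] 0.69 [ 0.2074 -0.3183  0.0615]
  long_spanner_prong_a [366. 324.] 0.58 [ 0.3031 -0.4479  0.0566]
wrist cam [ 0.5262 -0.1389  0.3721]
  long_spanner [278. 106.] 0.77 [ 0.5416 -0.1411  0.0748]
  long_spanner [454. 280.] 0.7 [ 0.269  -0.3037  0.0244]
  long_spanner [534. 211.] 0.67 [ 0.3369 -0.4109  0.0239]
  short_spanner [463. 111.] 0.81 [ 0.4844 -0.3243  0.0538]
  lock_collar [ 28. 205.] 0.67 [0.5206 0.1415 0.0722]
  collar_centre [ 29. 206.] 0.79 [0.5193 0.1408 0.0718]
  hole_a [ 31. 205.] 0.79 [0.5196 0.138  0.0722]
  long_spanner_prong_a [280. 108.] 0.94 [ 0.5395 -0.1431  0.0748]
  long_spanner_prong_a [534. 215.] 0.78 [ 0.3316 -0.4106  0.0243]
  long_spanner_prong_a [450. 280.] 0.57 [ 0.2702 -0.2994  0.0243]
```

View pics/wrist1.png

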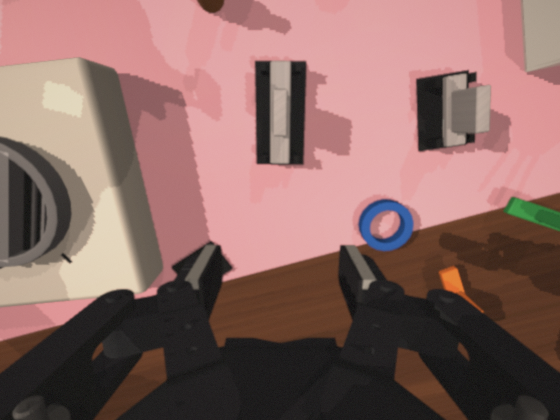

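The wrist view shows the long spanner at (280,111), upright along the image column, with its plate spanning rows 88–135. The short one is at (460,110).

```bash
cat > m.py <<'E'
from h import *
np.set_printoptions(precision=4,suppress=True)
def cloud(p,box):
    c0,r0,c1,r1=box
    v,u=np.mgrid[r0:r1,c0:c1];d=p["depth"][r0:r1,c0:c1].ravel()
    uv=np.stack([u.ravel(),v.ravel()],1).astype(float)[d>0];d=d[d>0]
    n=cv2.undistortPoints(uv[:,None],p["intrinsics"],np.array(p["D"],float))[:,0]
    V=np.array(p["view"]);c=np.stack([n[:,0]*d,-n[:,1]*d,-d],1)
    return (c-V[:3,3])@V[:3,:3]
def rect(P,t):
    (cx,cy),(w,h),a=cv2.minAreaRect((P[:,:2]*1000).astype(np.float32))
    b=cv2.boxPoints(((cx,cy),(w,h),a));e=[b[1]-b[0],b[2]-b[1]];e=max(e,key=np.linalg.norm)
    print(t,"centre",cx,cy,"size",w,h,"yaw",np.degrees(np.arctan2(e[1],e[0])),"z",np.median(P[:,2]),len(P))
E
python3 - <<'E'
from m import *
p=get_image("wrist")
P=cloud(p,(250,55,312,170))
rect(P[P[:,2]>0.055],"plate");rect(P[(P[:,2]<.04)&(P[:,2]>0.022)],"bar")
for z in (.062,.066,.071,.075): # plate top from edge pixels
    print(z,world(p,(280.5,111.5),z=z))
s=get_image("side");Q=cloud(s,(290,170,370,250));m=(np.linalg.norm(Q[:,:2]-[.535,-.142],axis=1)<.06)&(Q[:,2]>.045)
rect(Q[m],"side plate");print(np.percentile(Q[m][:,2],[50,90,98]))
E
```

```text
plate centre 534.6654052734375 -141.69232177734375 size 13.858030319213867 42.800575256347656 yaw -16.472712 z 0.0750569054896795 690
bar centre 535.3145751953125 -142.08287048339844 size 44.04281997680664 110.55694580078125 yaw -16.649733 z 0.029797543527884694 1529
0.062 [ 0.537  -0.1418  0.062 ]
0.066 [ 0.5368 -0.1418  0.066 ]
0.071 [ 0.5367 -0.1417  0.071 ]
0.075 [ 0.5365 -0.1416  0.075 ]
side plate centre 533.7489013671875 -145.32479858398438 size 17.86239242553711 48.45633316040039 yaw -17.571938 z 0.06628684139945192 197
[0.0663 0.0771 0.0791]
```

```bash
python3 -m creep '0 0 0.05 2.59 0.03 2.5 50; 0 0 0.05 2.59 0.03 2.5 50; 0 0 0.05 2.59 0.03 2.5 50; 0 0 0.05 2.59 0.03 4 50; 0 0 0.05 2.59 0.03 5.4 50; 0 0 0.05 2.59 0.03 6.4 50; 0 0 0.05 2.59 0.03 6.4 50; 0 0 0.05 2.59 0.03 6.4 50; 0 0 0.05 2.59 0.03 6.4 0; 0 0 0.05 2.59 0.03 6.4 0; 0 0 0.05 2.59 0.03 6.4 0; 0 0 0.05 2.59 0.03 6.4 0' 80
python3 -m creep '0 0 0 0 0 0 0;0 0 0 0 0 0 0'
```

```text
time_s: 4.3
position: [0.5348, -0.1427, 0.2144]
tool_rot: [[0.958, -0.286, 0.002], [-0.286, -0.958, -0.001], [0.003, 0.001, -1.0]]
ft_force: [-1.3, 0.4, 6.7]
grip_width: 0.0134
gripper_force: 77.8
time_s: 4.5
position: [0.5348, -0.1426, 0.2144]
tool_rot: [[0.958, -0.286, 0.002], [-0.286, -0.958, -0.001], [0.003, 0.001, -1.0]]
ft_force: [-1.9, 0.5, 7.1]
grip_width: 0.0131
gripper_force: 77.8
```

```bash
python3 -m creep '0 0 0 0 0 -0.7 0; 0 0 0 0 0 -2 0; 0 0 0 0 0 -3.6 0; 0 0 0 -0.4 -0.5 -5 0; 0 0 2.06 -6.36 -7.3 -5 0; 0 0 2.06 -6.36 -7.3 -5 0; 0 0 2.06 -6.36 -7.3 -5 0; 0 0 2.06 -6.36 -7.3 -5 0; 0 0 2.06 -6.36 -7.3 -5 0; 0 0 2.06 -6.36 -7.3 -5 0; 0 0 2.06 -6.36 -7.3 -5 0; 0 0 2.06 -6.36 -7.3 -5 0'
python3 a.py "wrist" 2; python3 a.py "side top" 2 | grep -E "cam|collar|hole"
```

```text
time_s: 5.7
position: [0.4143, 0.122, 0.3632]
tool_rot: [[0.838, -0.545, 0.001], [-0.545, -0.838, -0.0], [0.001, -0.0, -1.0]]
ft_force: [0.5, -0.6, -2.5]
grip_width: 0.0131
gripper_force: 78.1
5.7 [0.4143 0.122  0.3632] [[ 0.8381 -0.5455  0.0011]
 [-0.5455 -0.8381 -0.0003]
 [ 0.0011 -0.0004 -1.    ]] 0.1547
wrist cam [0.4722 0.0856 0.3306]
  long_spanner [278. 233.] 0.74 [0.4331 0.1124 0.208 ]
  lock_collar [152. 106.] 0.76 [0.5372 0.1621 0.09  ]
  collar_centre [157. 107.] 0.71 [0.5343 0.1593 0.0901]
  hole_a [157. 108.] 0.97 [0.534  0.1598 0.0899]
  long_spanner_prong_a [280. 237.] 0.59 [0.4327 0.1112 0.2129]
side cam [-0.3357 -0.816   0.9922]
  lock_collar [254. 155.] 0.6 [0.522  0.142  0.0776]
  collar_centre [255. 152.] 0.8 [0.5275 0.1409 0.0871]
  hole_a [256. 151.] 0.75 [0.5318 0.1413 0.0883]
top cam [ 0.2253 -0.0541  1.3872]
  lock_collar [193. 156.] 0.76 [0.5667 0.1605 0.0931]
  collar_centre [190. 157.] 0.7 [0.5674 0.1693 0.078 ]
  hole_a [192. 158.] 0.58 [0.5603 0.1627 0.0955]
```

View pics/wrist2.png

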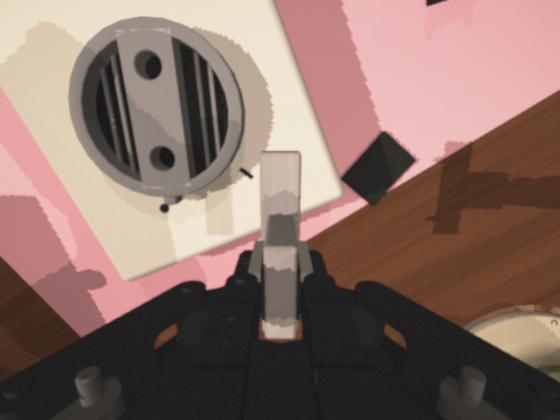

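The holes appear at about (148,64) and (162,157), the tab side at the bottom. The held bar is straight at column 281, its far end at row 152. Now measure the hole mouths and the bar.

```bash
cat > c.py <<'E'
from m import *
def holes(p,guess):
    H,W=p["depth"].shape
    v,u=np.mgrid[0:H,0:W];uv=np.stack([u.ravel(),v.ravel()],1).astype(float)
    n=cv2.undistortPoints(uv[:,None],p["intrinsics"],np.array(p["D"],float))[:,0]
    d=p["depth"].ravel();V=np.array(p["view"])
    X=(np.stack([n[:,0]*d,-n[:,1]*d,-d],1)-V[:3,3])@V[:3,:3];Z=X[:,2].reshape(H,W)
    top=((Z>.084)&(Z<.1)).astype(np.uint8)
    c=[]
    N,L,S,C=cv2.connectedComponentsWithStats(1-top,connectivity=4)
    for g in guess:
        k=[i for i in range(N) if np.hypot(*(C[i]-g))<12 and 100<S[i,4]<1500]
        for i in k:
            w=world(p,C[i],z=.092);print("hole px",C[i],"area",S[i,4],"w",w);c.append(w)
    N,L,S,C=cv2.connectedComponentsWithStats(top)
    i=1+np.argmax(S[1:,4]);m=(L==i).ravel()
    ct,_=cv2.findContours((L==i).astype(np.uint8),cv2.RETR_EXTERNAL,cv2.CHAIN_APPROX_NONE)
    q=max(ct,key=len)[:,0];E=np.array([world(p,a,z=.092)[:2] for a in q])*1000
    print("ring ell",cv2.fitEllipse(E.astype(np.float32)),"z",np.median(X[m,2]))
    if len(c)==2:
        a=(c[0]+c[1])/2;e=c[0]-c[1];print("mid",a,"yaw",np.degrees(np.arctan2(e[1],e[0])),"gap",np.linalg.norm(e))
    return c
E
python3 - <<'E'
from c import *
p=get_image("wrist");holes(p,[(148,64),(162,157)])
B=cloud(p,(255,140,308,235));B=B[(B[:,2]>.14)&(B[:,2]<.2)];rect(B,"bar end")
o=env.observe();R=np.array(o["tool_rot"]);T=(B-o["position"])@R
print("bar in tool: x",np.percentile(T[:,0],[0,1,50,99]),"y",np.percentile(T[:,1],[2,50,98]),"z",np.median(T[:,2]))
A=np.polyfit(T[:,0],T[:,2],1);print("slope",A)
E
```

```text
hole px [148.8429  65.2406] area 503 w [0.5601 0.1446 0.092 ]
hole px [163.3874 158.385 ] area 413 w [0.5007 0.1794 0.092 ]
ring ell ((530.0960083007812, 162.71267700195312), (133.30917358398438, 134.72215270996094), 68.65747833251953) z 0.08992849506068555
mid [0.5304 0.162  0.092 ] yaw -30.375273365397792 gap 0.0688776573527685
bar end centre 441.24114990234375 105.52922058105469 size 22.05140495300293 45.687782287597656 yaw -33.112244 z 0.17835311586418684 3182
bar in tool: x [0.0085 0.0109 0.0346 0.054 ] y [-0.0114 -0.0011  0.0095] z 0.184367837986789
slope [0.1369 0.1785]
```

```bash
python3 - <<'E'
from c import *
p=get_image("wrist")
B=cloud(p,(262,140,300,340));o=env.observe();R=np.array(o["tool_rot"]);T=(B-o["position"])@R
T=T[np.abs(T[:,1])<.009]
for a in np.arange(-.06,.06,.005):
    s=T[(T[:,0]>=a)&(T[:,0]<a+.005)]
    if len(s): print(round(a,3),len(s),np.percentile(s[:,2],[10,50,90]))
E
```

```text
-0.025 101 [0.139  0.1396 0.1404]
-0.02 304 [0.1386 0.1394 0.1403]
-0.015 338 [0.1385 0.1393 0.1401]
-0.01 393 [0.1382 0.1392 0.14  ]
-0.005 399 [0.1382 0.1392 0.1401]
-0.0 407 [0.1383 0.1392 0.1401]
0.005 437 [0.1381 0.1394 0.1403]
0.01 524 [0.1388 0.1397 0.1615]
0.015 503 [0.1388 0.1397 0.1835]
0.02 1266 [0.1413 0.1606 0.1844]
0.025 300 [0.1837 0.1844 0.1852]
0.03 302 [0.1836 0.1844 0.1853]
0.035 316 [0.1836 0.1845 0.1852]
0.04 335 [0.1836 0.1844 0.1853]
0.045 464 [0.1837 0.1847 0.2949]
0.05 416 [0.1839 0.1852 0.2948]
```

```bash
python3 -m creep '0 0 -0.33 2.51 -3.21 0.5 0; 0 0 -0.33 2.51 -3.21 0.5 0; 0 0 -0.33 2.51 -3.21 0.5 0; 0 0 -0.33 2.51 -3.21 1 0; 0 0 -0.33 2.51 -3.21 1.65 0; 0 0 -0.33 2.51 -3.21 1.65 0; 0 0 -0.33 2.51 -3.21 1.65 0; 0 0 -0.33 2.51 -3.21 1.85 0; 0 0 -0.33 2.51 -3.21 2.0 0; 0 0 -0.33 2.51 -3.21 2.1 0; 0 0 -0.33 2.51 -3.21 2.1 0'
```

```text
time_s: 7.95
position: [0.5301, 0.1614, 0.2995]
tool_rot: [[0.862, -0.507, -0.001], [-0.507, -0.862, -0.0], [-0.0, 0.0, -1.0]]
ft_force: [0.3, -0.3, -1.7]
grip_width: 0.013
gripper_force: 78.6
```

```bash
python3 -m creep '0 0 0 0 0 0.12 0; 0 0 0 0 0 0.25 0; 0 0 0 0 0 0.32 0; 0 0 0 0 0 0.32 0'; python3 -m creep '0 0 0 0 0 0.05 0; 0 0 0 0 0 0.1 0; 0 0 0 0 0 0.1 0'
```

```text
time_s: 8.35
position: [0.5302, 0.1614, 0.2897]
tool_rot: [[0.862, -0.507, -0.001], [-0.507, -0.862, -0.0], [-0.001, 0.0, -1.0]]
ft_force: [0.3, 1.0, -2.4]
grip_width: 0.013
gripper_force: 78.6
time_s: 8.65
position: [0.5302, 0.1614, 0.287]
tool_rot: [[0.862, -0.507, -0.0], [-0.507, -0.862, -0.0], [-0.0, 0.0, -1.0]]
ft_force: [-0.7, -0.7, -1.2]
grip_width: 0.0134
gripper_force: 78.6
```

```bash
python3 -m creep '0 0 0 0 0 0.04 0; 0 0 0 0 0 0.08 0; 0 0 0 0 0 0.08 0'; python3 - <<'E'
from h import *
o=env.observe();print(o["position"],o["ft_force"],o["wrist_torque"])
E
```

```text
time_s: 8.95
position: [0.5302, 0.1614, 0.2846]
tool_rot: [[0.862, -0.507, -0.0], [-0.507, -0.862, -0.0], [-0.0, 0.0, -1.0]]
ft_force: [-0.1, 0.2, -2.1]
grip_width: 0.013
gripper_force: 78.6
[0.53019666 0.16138904 0.28460521] [-0.12357071  0.21878061 -2.07807074] [ 0.0068102  -0.04637992  0.03719582]
```

```bash
python3 -m creep '0 0 0 0 0 0.03 0; 0 0 0 0 0 0.06 0; 0 0 0 0 0 0.06 0'
```

```text
time_s: 9.25
position: [0.53, 0.1615, 0.2844]
tool_rot: [[0.862, -0.507, 0.001], [-0.507, -0.862, -0.0], [0.001, -0.001, -1.0]]
ft_force: [-5.2, 0.0, 10.5]
grip_width: 0.013
gripper_force: 80.7
```

```bash
python3 -m creep '0 0 -0.4 0 0 -0.05 0; 0 0 -1.0 0 0 -0.05 0; 0 0 -1.6 0 0 -0.05 0; 0 0 -2.2 0 0 -0.05 0; 0 0 -2.8 0 0 -0.05 0; 0 0 -3.4 0 0 -0.05 0; 0 0 -4 0 0 -0.05 0; 0 0 -4.6 0 0 -0.05 0; 0 0 -5.2 0 0 -0.05 0; 0 0 -5.8 0 0 -0.05 0; 0 0 -6.2 0 0 -0.05 0; 0 0 -6.2 0 0 -0.05 0'; python3 - <<'E'
from h import *
o=env.observe();print(o["position"],o["ft_force"],o["wrist_torque"],o["q"],np.degrees(np.arctan2(o["tool_rot"][1][0],o["tool_rot"][0][0])))
E
```

```text
time_s: 10.45
position: [0.5304, 0.1618, 0.2848]
tool_rot: [[0.945, 0.328, 0.002], [0.328, -0.945, 0.002], [0.002, -0.001, -1.0]]
ft_force: [2.6, 4.4, -1.5]
grip_width: 0.0132
gripper_force: 78.9
[0.53038883 0.16184723 0.28476562] [ 2.57131622  4.44622576 -1.5346997 ] [ 0.87940248 -0.21380409 -0.09682144] [ 4.72308258 28.83075099 84.14482669  0.0928736  66.92551734 75.52062348] 19.166073783012703
```

```bash
cat > s.py <<'E'
from h import *
o=env.observe();print(np.round(o["wrist_torque"],2),np.round(o["ft_force"],1),np.degrees(np.arctan2(o["tool_rot"][1][0],o["tool_rot"][0][0])),o["position"][2])
E
python3 -m creep '0 0 -0.4 0 0 0 0; 0 0 -0.8 0 0 0 0;0 0 -0.8 0 0 0 0' >/dev/null; python3 s.py;  python3 -m creep '0 0 -0.3 0 0 0 0; 0 0 -0.5 0 0 0 0;0 0 -0.5 0 0 0 0' >/dev/null; python3 s.py
```

```text
[ 0.82 -0.17 -0.13] [ 1.7  3.1 -1.4] 25.53198911720978 0.2846797386173673
[ 0.86 -0.11 -0.11] [ 1.3  5.4 -1. ] 29.475368540137122 0.2845744446227766
```

```bash
for i in 1; do python3 -m creep '0 0 -0.3 0 0 0 0; 0 0 -0.4 0 0 0 0;0 0 -0.4 0 0 0 0' >/dev/null; python3 s.py; python3 -m creep '0 0 -0.3 0 0 0 0; 0 0 -0.4 0 0 0 0;0 0 -0.4 0 0 0 0' >/dev/null; python3 s.py; done
```

```text
[ 1.07 -0.08 -1.66] [ 1.1  5.2 -0.4] 32.45343341470363 0.2845922832382233
[ 1.19 -0.03 -3.13] [0.7 5.2 1.3] 35.47046986787923 0.2846723991635937
```

```bash
python3 -m creep '0 0 0.3 0 0 0 0; 0 0 0.7 0 0 0 0;0 0 0.7 0 0 0 0' >/dev/null; python3 s.py; python3 a.py "side" 3 | grep -E "coll|hole"
```

```text
[ 1.06 -0.07 -0.28] [ 1.   5.6 -0.6] 30.17365281637605 0.2845079856860362
  collar_centre [257. 152.] 0.72 [0.5352 0.14   0.0825]
  collar_centre [247. 147.] 0.67 [0.5101 0.1545 0.1059]
  hole_a [252. 153.] 0.62 [0.5098 0.1362 0.0946]
```

```bash
python3 -m creep '0 0 0.1 0.04 -0.06 0 0; 0 0 0.1 0.04 -0.06 0 0' >/dev/null; python3 s.py; python3 -m creep '0 0 0 0 0 0 20; 0 0 0 0 0 0 35; 0 0 0 0 0 0 50; 0 0 0 0 0 0 50; 0 0 0 0 0 0 50;0 0 0 0 0 0 50'; python3 s.py
```

```text
[-0.46 -0.12 -0.06] [-0.4 -2.9  0.5] 29.49161114831117 0.28452334689036485
time_s: 13.1
position: [0.5303, 0.1635, 0.2844]
tool_rot: [[0.87, 0.493, 0.0], [0.493, -0.87, 0.0], [0.0, -0.0, -1.0]]
ft_force: [-0.8, -0.3, -0.4]
grip_width: 0.0497
gripper_force: 0.0
[ 0.04  0.02 -0.01] [-0.8 -0.3 -0.4] 29.518942016179423 0.2844407463256823
```

Released. Retreat straight up, then back off to look.

```bash
python3 -m creep '0 0 0 0 0 -0.6 50; 0 0 0 0 0 -1.6 50; 0 0 0 0 0 -3 50; 0 0 0 0 0 -4 50; 0 0 0 -2.6 0 -4 50; 0 0 0 -2.6 0 -4 50; 0 0 0 -2.6 0 -4 50; 0 0 0 -2.6 0 -4 50'
python3 - <<'E'
from m import *
p=get_image("wrist");im=p["image"];cv2.imwrite("pics/w4.png",im)
C=cloud(p,(120,0,440,300))
rect(C[(C[:,2]>.14)&(C[:,2]<.16)],"plate");B=C[(C[:,2]>.097)&(C[:,2]<.108)];rect(B,"bar")
print(np.percentile(C[(C[:,2]>.13)&(C[:,2]<.16),2],[5,50,95]))
R=C[(C[:,2]>.084)&(C[:,2]<.095)];rect(R,"ring")
E
```

```text
time_s: 13.9
position: [0.4624, 0.125, 0.4048]
tool_rot: [[0.87, 0.492, 0.001], [0.492, -0.87, 0.0], [0.001, 0.0, -1.0]]
ft_force: [-0.1, -0.0, -0.1]
grip_width: 0.05
gripper_force: 0.0
plate centre 530.6023559570312 163.36886596679688 size 43.94656753540039 13.781418800354004 yaw 29.577467 z 0.1449617187584395 1182
bar centre 530.82275390625 163.303955078125 size 110.55785369873047 22.006877899169922 yaw 29.547676 z 0.09992820698581488 2016
[0.1434 0.145  0.1461]
ring centre 531.89208984375 163.24530029296875 size 135.8704833984375 134.75393676757812 yaw 51.325554 z 0.08994758044392204 7885
```

View pics/w4.png

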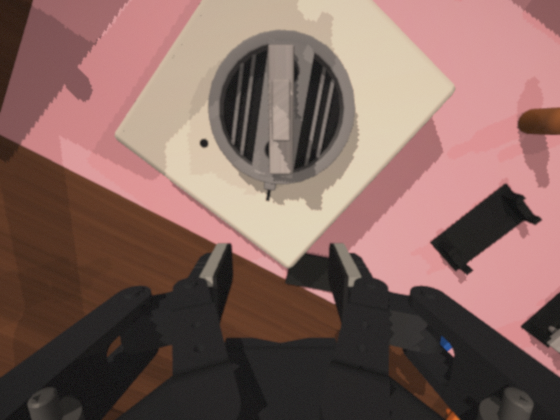

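The final view shows the bar (281,107) lying flat on the crossbar: its top is 10 mm above the ring, so it is fully seated. The tab at (270,185) lines up with the free mark at (267,195). The empty long rest is at (485,230), and the short spanner is still in its rest at the lower right edge.

```bash
python3 -c "
from rig import job
print(job.close_job())"
```

```text
the job is handed in; nothing more can be done
None
```

The long spanner stands fully seated in the collar's two holes and the collar is turned anticlockwise to its stop; the short spanner is still in its rest, and the job was handed in at about 14 s.

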